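# Aim the inspection mirror at the ball marker and hold it

## Robot

A 6-joint arm with a two-finger parallel gripper is mounted at the origin on a cart in front of the work surface, level with it; the furniture and walls round the work are solid. World frame = base frame: x ahead of the robot, y to its left, z up, the work surface at z = 0. Lengths are in mm, angles in rad, forces in N, time in s.
With the tool pointing down it reaches from about 325 to 750 mm from the base axis. Payload 7.6 kg.
Tool frame: the origin (TCP) lies on the centre line of the jaws, within the pads' length; the fingertips stand robot.tip_reach ahead of it and the grasp point (between the pads) lies 5 mm behind it (robot.tip_reach is the distance from the TCP to the fingertips, in mm); z points along the fingers, y is the line along which they close (so a half turn about z gives the same grasp; the last joint's range is limited). The gripper opens to 85 mm and grips with 20 to 120 N. Pads are 22 mm wide; open, the fingers measure 114 mm over their backs; the gripper's body (76 mm by 85 mm) begins 54 mm behind the grasp point. The pads swing forward as they close: fully open they stand 13 mm farther back than shut.
Start: joints at [-1.311, 0.052, 1.401, -0, 1.689, -0.07], TCP at [170.048, -496.717, 245.323] pointing down, gripper open.
Joint ranges: [-2.9, 2.9], [-0.91, 2.17], [0.12, 2.37], [-1.06, 4.2], [0.26, 2.73], [-2.93, 2.93]. Speed limits (rad/s): [2.57, 2.57, 3.01, 3.14, 3.14, 3.14].

## Interface

Orientations are given as a rotation vector (axis times angle).
In Python, from rig import observe, camera, camera_params, job, robot gives the robot as it stands.
- The arm moves only by the tool servo_tool, never from a script. Its argument "plan" is a list of rows, each a list of 6 numbers: the shift along the world's x, y, z as a fraction of full scale, then the turn, a rotation vector about the world's x, y, z as a fraction of full scale. In form: [[x, y, z, rx, ry, rz], ...]. A call has 1 to 8 rows; each row is the pose to reach, as a shift and turn from the pose commanded when the call began, turning the shorter way round; what a row does not reach only later rows make up. Full scale, the value 1, is 0.5 m for a shift and 180 degrees for a turn. A row lasts 1/10 s, in which the tool goes at most 50 mm and 8.59 degrees, less where a joint would pass 70% of its speed; a pose out of reach is approached as far as the arm can. A call with a number of a shift or a turn outside -1 to 1 is refused whole. A call with a gripper value outside its range is refused whole. "claw" is the opening, from 0 (shut) to 1 (fully open), set as the call begins (left out, the last holds). The fingers move at their own pace and stop on an object; the grip force is fixed at half the most. Time passes only in rows, so rows that repeat a pose let the fingers close. It gives the time, the measured TCP pose, the force, the opening and the grip force at its end, in the units of the state.
- observe(): the state, without advancing time (a new reading comes with each control period).
- camera(name): name is "scene" or "top" or "wrist"; returns the picture (480x640x3 uint8, red, green, blue); there is no depth.
- camera_params(name): a dict with "fx", "fy", "cx", "cy" (pixels), "rvec" (rotation vector, rad) and "tvec" (3), from world to camera coordinates, as OpenCV has them; the wrist camera has in their place "tool_from_camera" (4x4, takes a point from camera to tool coordinates, whose origin is the TCP and whose axes are the flange's). Camera axes: x right, y down, z forward; pixel columns grow to the right and rows downward; lengths in mm; the calibration is good to about 2 mm. The wrist camera is an equidistant fisheye: a pixel r from the principal point sees the ray r / f radians off the axis. A picture is of the moment at which its call begins: read the wrist's pose just before it. camera_params takes no time and is no camera call.
- job.hand_in(): hands the job in; it is judged then, once.
The state is a dict: "t": time; "joints": joint angles; "joint_vel": joint speeds; "effort": joint torques, N m; "position": TCP position; "ee_rot": TCP orientation; "force": force on the tool from outside, world axes, zero at the start; "torque": the same for the moment, N m; "finger_gap": opening from 0.0 (shut) to 1.0 (fully open); "grasp_force": force on a finger pad.
Only numpy, scipy, OpenCV 4.12 (cv2) and the standard library are available. Lean on these libraries where they do the work, as an engineer would, in place of code of your own. Each camera call takes 0.05 s, during which the arm holds its last target. There are 200 camera calls.

## Task

Wake the bench camera by pressing its treadle switch fully down to its stop and letting it come up again. Then take the tab on top of the spring-loaded mirror and turn it until the camera, which looks along its rail into the mirror, would see the ball-topped marker post (not the block-topped one) in the middle of the mirror (the pointer geared to it then points at that post), and finish while still holding the mirror steady at that angle. Leave the vial, beaker, screwdriver and battery where they are.

Things in the scene. Friction and masses are not known exactly. Their poses are not given: they have to be found in the camera images.
- rail: fixed aluminium rail on the table, 50 mm wide, 270 long, 15 high, with the mirror at its right end and a grey box camera at its left end. Origin: on the table, straight below the mirror's vertical turning axis; y axis along the rail from mirror to camera, z up. The camera spans y 133 (lens) to 220 mm, is 44 mm wide, its top 122 mm above the table
- camera_lens (a point): centre of the camera's black lens, 100 mm above the table, 133 mm from the mirror axis; the camera looks level, straight at the mirror axis
- mirror (a joint): turn of the mirror about its vertical axis: 0 = it faces the camera squarely (a spring holds it there: 0.025 N m at 0, 0.07 more per rad), growing clockwise seen from above, toward the marker posts; stop at 1.35 rad. Law of reflection: the value needed is half the angle, seen from above at the axis, between the directions to the lens and to the ball (0.3 to 1.2 rad)
- mirror_tab (a point): grip point: flat upright aluminium tab on the turning axis, on top of the black-framed mirror (68 mm wide, 8 thick, top 138 mm above the table). Tab 12 mm thick, 30 wide, 138 to 171 mm above the table; point on the axis, 158 mm up. x axis along tab and mirror width, y the mirror's normal (through the tab's thickness; to the camera at joint 0), z up. Grip it across its thickness from above
- sightline (a point): the camera's line of sight after the mirror. Origin on the mirror axis 100 mm above the table; x axis along the reflected line of sight (toward the camera at joint 0, turning clockwise twice as far as the mirror), z up. A steel pointer, 80 mm long, 49 mm above the table below the mirror, is geared to point along this x axis. The ball is in the middle when its y in this frame is 0
- ball_post_head (a point): centre of the white ball, 40 mm diameter, on top of the ball marker post (fixed, round foot 52 mm, thin rod), 100 mm above the table, beyond the mirror; it changes places with the block post
- block_post_head (a point): centre of the white 36 mm square block on top of the other, otherwise equal post (fixed), 100 mm above the table: not the marker wanted
- switch_base: fixed treadle switch on the table to the right of the robot's middle: dark base plate 140x80 mm, 10 high. Origin: underside; x axis from the free end to the hinge end, z up
- treadle_pad (a point): top of the rubber pad near the free, raised end of the grey treadle plate (60 mm wide, 112 long), 85 mm from the hinge axis (30 mm above the table); about 56 mm above the table at rest, 38 mm when fully down. Press here from above. x axis along the plate toward the hinge
- treadle (a joint): treadle angle: 0 up (sprung), grows as it is pressed, 0.22 rad = fully down on its stop; about 3 N to start, 8 N at the stop, pressed at the pad; it comes up by itself
- electrode_arm: tall lab stand fixed between the rail and the treadle, in the way of low sideways moves: grey foot plate 115x150 mm (centre 28 mm ahead and 11 mm left of the origin, on the table), thin rod 364 mm high (64 mm ahead, 14 right of the origin), arm 280 mm high that holds a black electrode hanging 116 to 244 mm above the table (75 mm back toward the robot, 59 right of the origin)
- vial_amber: small amber glass vial with black cap, 34 mm wide, 72 high, standing on the table; origin: centre of its underside. Leave it alone
- beaker_small: small glass beaker, 54 mm wide, 59 high, standing on the table; origin: centre of its underside. Leave it alone
- screwdriver: red-handled screwdriver, 165 mm long, 24 mm thick, lying near the front table edge; origin: underside, middle. Leave it alone
- battery: small block battery 26x49x17 mm lying on the table, to the right of the treadle; origin: centre of its underside. Leave it alone

How it is judged (in metres and radians):
On the way, in this order (a step that is already met when the one before it is completed fails the run):
1. the treadle is pressed fully down to its stop (value of joint treadle above 0.2 rad), for 0.15 s.
2. the treadle has come up, the mirror is gripped and the camera's reflected line of sight meets the ball (y of ball_post_head in the frame of sightline between -0.014 and 0.014 m and x of ball_post_head in the frame of sightline above 0.1 m and contact force between the fingers and rail above 0.8 N and value of joint treadle below 0.05 rad), for 0.4 s.
At the end, for the whole second after the job is handed in: Fingers still hold the mirror (over 0.8 N, nothing loose touching it); it is still (under 0.05 rad/s), and the camera's reflected line of sight passes within 14 mm of the ball's centre; the treadle, earlier pressed past 0.20 of its 0.22 rad, is up again (below 0.05 rad) (all of step 2 and velocity of joint mirror between -0.05 and 0.05 rad/s and contact force between rail and vial_amber below 0.2 N and contact force between rail and beaker_small below 0.2 N and contact force between rail and screwdriver below 0.2 N and contact force between rail and battery below 0.2 N); the arm keeps its last pose, push and grip.
It fails at once if the vial amber is pushed more than 30 mm from its place (distance of vial_amber from where it was at the start of the episode above 0.03 m).
It fails at once if the beaker small is pushed more than 30 mm from its place (distance of beaker_small from where it was at the start of the episode above 0.03 m).
It fails at once if the screwdriver is pushed more than 30 mm from its place (distance of screwdriver from where it was at the start of the episode above 0.03 m).
It fails at once if the battery is pushed more than 30 mm from its place (distance of battery from where it was at the start of the episode above 0.03 m).
It also fails if it takes over 58 s, if anything falls off the work surface, if the arm or the gripper's body presses on something with over 40 N, if the wrist force passes 120 N, or if a joint passes its speed limit or range.

## Working session

There is one attempt and no reset: what is moved stays moved. The work goes in short steps, Python scripts to look and compute and a tool call to move; the robot and the scene stay as the last step left them, time stands still between calls to the robot, and variables do not carry over. Pictures are saved under pics/ and viewed, at most 10 in all, crops included, and the job is handed in when it is done.

Besides the shell and the picture viewer there is one more tool, called after ">>>" as name(argument=value, ...) on one line, values as JSON. servo_tool: Moves the arm, as the interface text tells. Shift numbers are shares of 0.5 m and turn numbers shares of 180 degrees, none past 1 either way. Its arguments: {"type":"object","properties":{"plan":{"type":"array"},"claw":{"type":"number"}},"required":["plan"]}

```bash
mkdir -p pics
cat > h.py <<'E'
import numpy as np, cv2
from rig import observe, camera, camera_params, job, robot
def save(n,f):
    im=camera(n); cv2.imwrite(f,im[:,:,::-1]); return im
def ray(n,u,v):
    p=camera_params(n); R=cv2.Rodrigues(np.array(p['rvec'],float))[0]; t=np.array(p['tvec'],float).ravel()
    d=R.T@np.array([(u-p['cx'])/p['fx'],(v-p['cy'])/p['fy'],1]); return -R.T@t, d/np.linalg.norm(d)
def onz(n,u,v,z):
    o,d=ray(n,u,v); return o+d*(z-o[2])/d[2]
def tri(a,b):
    (o,d),(p,e)=ray(*a),ray(*b)
    s=np.linalg.lstsq(np.c_[d,-e],p-o,rcond=None)[0]; x,y=o+d*s[0],p+e*s[1]
    return (x+y)/2,np.linalg.norm(x-y)
def proj(n,P):
    p=camera_params(n); return cv2.projectPoints(np.array(P,float).reshape(-1,3),np.array(p['rvec'],float),np.array(p['tvec'],float),np.array([[p['fx'],0,p['cx']],[0,p['fy'],p['cy']],[0,0,1.]]),None)[0].reshape(-1,2)
E
python3 - <<'E'
from h import *
save('scene','pics/s.png');save('top','pics/t.png')
print(observe(),robot.tip_reach)
for n in('scene','top'):print(ray(n,320,240))
E
```

```text
{'t': 0.1, 'joints': array([-1.31131014e+00,  5.27576147e-02,  1.40161821e+00, -2.38159845e-05,
        1.68861162e+00, -7.02810431e-02]), 'joint_vel': array([-0.00071032, -0.00116582, -0.00361683,  0.00099078,  0.00029775,
        0.00018658]), 'effort': array([ 1.56712220e-03, -3.82581139e+01, -3.60984957e+01, -2.12496917e-05,
        4.82042335e-03, -1.31173664e-05]), 'position': array([ 169.96745637, -496.45958059,  244.56761711]), 'ee_rot': array([-3.09761788e+00, -5.15421392e-01,  2.43838720e-04]), 'force': array([ 0.34172989, -0.21568416,  0.27170036]), 'torque': array([ 0.0199905 , -0.00601927, -0.00357627]), 'grasp_force': 0.0, 'finger_gap': 0.9985913697944321} 14.0
(array([ 170.50315845, -953.01553689,  729.33141304]), array([ 0.36629657,  0.74849101, -0.55280017]))
(array([ 380.611753  , -113.53123676, 1593.84436775]), array([ 0.13008151, -0.0286325 , -0.99108979]))
```

View pics/s.png

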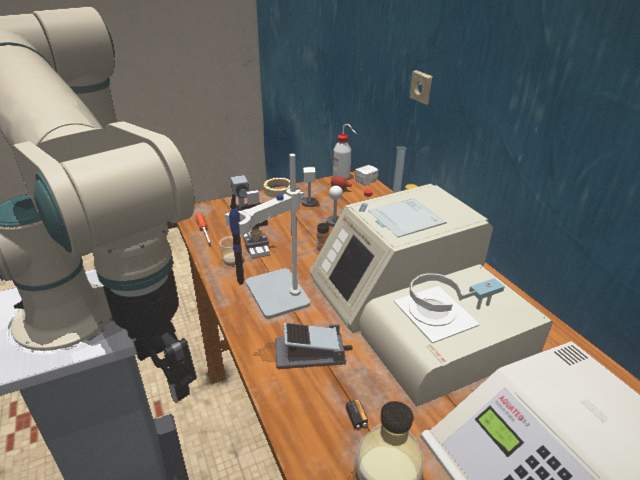

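View pics/t.png

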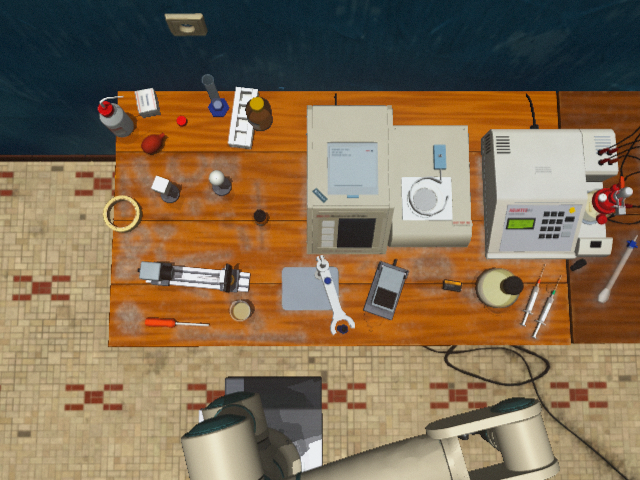

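The scene picture shows the ball at (336,192), the block at (309,174) and the treadle at about (312,338). In the top picture the ball is at (217,177), the block at (160,185), the rail runs from (140,272) to (250,282), the mirror is at about (233,278) and the treadle is at (386,288). I'll enlarge the rail and treadle.

Run:
```python
from h import *
s=cv2.imread('pics/s.png');t=cv2.imread('pics/t.png')
def c(im,x,y,w=80,h=60):return cv2.resize(im[y:y+h,x:x+w],(400,300),interpolation=cv2.INTER_CUBIC)
cv2.imwrite('pics/c.png',np.vstack([np.hstack([c(t,190,250),c(t,350,250)]),np.hstack([c(s,210,195),c(s,270,310)])]))
for n,im,b in(('scene',s,(325,180,350,200)),('top',t,(205,165,232,188))):
    x0,y0,x1,y1=b; g=im[y0:y1,x0:x1].astype(int); m=((g.min(2)>140)&(np.ptp(g,axis=2)<40)).astype(np.uint8)
    k,l,st,ce=cv2.connectedComponentsWithStats(m); i=1+st[1:,4].argmax(); print(n,ce[i]+[x0,y0],st[i])
```

```text
scene [335.14583333 190.04166667] [ 4  6 13  9 96]
top [215.67567568 176.99324324] [  4   5  14  14 148]
```

View pics/c.png

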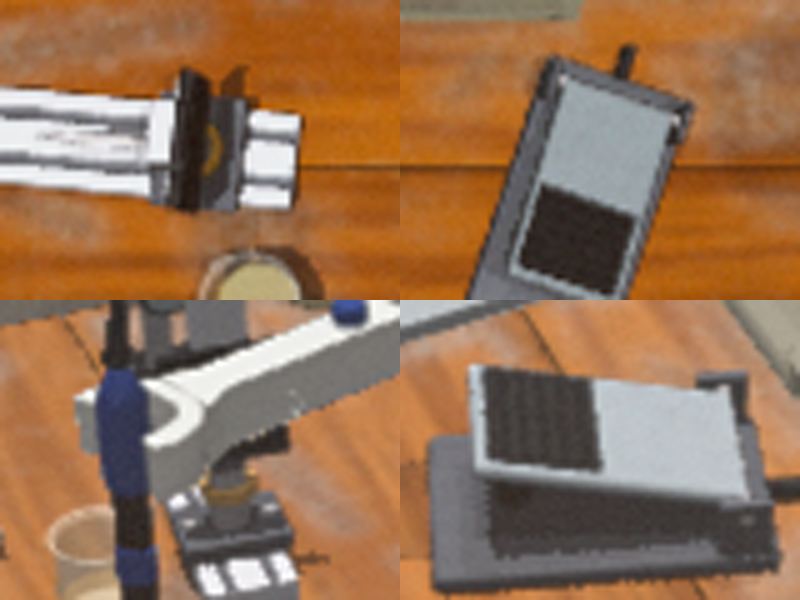

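Top crop: the tab's top is at about (222.3,275.7), with the black mirror frame to its right, and the pad centre is at (385.6,297.6). Scene crop: the pad centre is at (298.4,334), and the electrode arm hides the tab.

Run:
```python
from h import *
np.set_printoptions(precision=1,suppress=True)
print('pad',tri(('scene',298.4,334),('top',385.6,297.6)), onz('top',385.6,297.6,56))
b,e=tri(('scene',335.5,192.3),('top',216,177));print('ball',b,e,onz('top',216,177,100))
print('blk',onz('top',160,185,100))
print('tabtop',onz('top',222.3,275.7,171), 'rail end pts z15',onz('top',190+299/5,250+115/5,15),onz('top',190+294/5,250+208/5,15))
print('pad corners',[onz('top',350+(u-400)/5,250+v/5,56) for u,v in((543,183),(638,213),(615,290),(518,265))])
print('screwdr',onz('top',160,323,12),'lens box corners',[onz('top',u,v,122) for u,v in((140,262),(140,282),(158,263),(158,285))])
print('electrode',onz('top',342,328,244),onz('top',322,262,364))
# tool axes
R=cv2.Rodrigues(observe()['ee_rot'])[0];print(R);print(camera_params('wrist'))
```

```text
pad (array([ 433.1, -325.5,   53. ]), np.float64(0.8213084068660337)) [ 433.3 -325.2   56. ]
ball [738.4 107.8  97.4] 2.2234839623053118 [738.8 107.1 100. ]
blk [718.1 248.5 100. ]
tabtop [482.3  77.7 171. ] rail end pts z15 [500.4  26.4  15. ] [451.5  28.6  15. ]
pad corners [array([ 461.5, -307.8,   56. ]), array([ 446. , -356.3,   56. ]), array([ 406.8, -343.7,   56. ]), array([ 419.7, -294.2,   56. ])]
screwdr [370.6 259.5  12. ] lens box corners [array([520.1, 286.8, 122. ]), array([470.9, 285.2, 122. ]), array([517.5, 242.6, 122. ]), array([463.5, 241. , 122. ])]
electrode [ 359.6 -200.6  244. ] [ 496.3 -152.9  364. ]
[[ 0.9  0.3 -0. ]
 [ 0.3 -0.9  0. ]
 [ 0.  -0.  -1. ]]
{'fx': 371.64829954431775, 'fy': 371.64829954431775, 'cx': 318.70806711748924, 'cy': 237.05876287663685, 'tool_from_camera': array([[   0. ,   -1. ,   -0.3,   74. ],
       [   1. ,    0. ,    0. ,    1.3],
       [  -0. ,   -0.3,    1. , -129.4],
       [   0. ,    0. ,    0. ,    1. ]])}
```

The pad triangulates to z 53 with 0.8 mm miss, and the ball to z 97.4, both as expected. Next I shut the gripper and move above the pad.

>>> servo_tool(plan=[[0.52,0.34,-0.1,0,0,0],[0.52,0.34,-0.1,0,0,0],[0.52,0.34,-0.1,0,0,0],[0.52,0.34,-0.1,0,0,0],[0.526,0.342,-0.2,0,0,0],[0.526,0.342,-0.3,0,0,0],[0.526,0.342,-0.3,0,0,0],[0.526,0.342,-0.3,0,0,0]], claw=0)

```text
t: 0.9
position: [433.0, -322.5, 90.5]
ee_rot: [-3.092, -0.519, 0.007]
force: [-0.6, 0.3, 0.2]
finger_gap: 0.0
grasp_force: 0.0
```

>>> servo_tool(plan=[[0,-0.005,-0.03,0,0,0],[0,-0.005,-0.06,0,0,0],[0,-0.005,-0.075,0,0,0],[0,-0.005,-0.08,0,0,0],[0,-0.005,-0.08,0,0,0],[0,-0.005,-0.08,0,0,0]])

```text
t: 1.5
position: [432.6, -329.5, 56.9]
ee_rot: [3.098, 0.513, 0.001]
force: [-4.4, 1.8, 5.7]
finger_gap: -0.004
grasp_force: 2.9
```

>>> servo_tool(plan=[[0,0,-0.006,0,0,0],[0,0,-0.011,0,0,0],[0,0,-0.014,0,0,0],[0,0,-0.014,0,0,0],[0,0,-0.014,0,0,0],[0,0,-0.014,0,0,0]])

```text
t: 2.1
position: [432.6, -329.6, 51.3]
ee_rot: [3.097, 0.513, 0.001]
force: [-8.2, 4.0, 14.8]
finger_gap: -0.002
grasp_force: 7.5
```

>>> servo_tool(plan=[[0,0,-0.006,0,0,0],[0,0,-0.006,0,0,0],[0,0,-0.006,0,0,0],[0,0,-0.006,0,0,0]])

```text
t: 2.5
position: [432.7, -329.7, 50.7]
ee_rot: [3.097, 0.513, 0.001]
force: [-16.9, 10.0, 32.8]
finger_gap: 0.0
grasp_force: 15.9
```

The force jumped for under 1 mm of travel, so the treadle is on its stop. I'm lifting high now.

>>> servo_tool(plan=[[0,0,0.72,0,0,0],[0,0,0.72,0,0,0],[0,0,0.72,0,0,0.15],[0,0,0.72,0,0,0.3],[0,0,0.72,0,0,0.4],[0,0,0.72,0,0,0.4],[0,0,0.72,0,0,0.4],[0,0,0.72,0,0,0.4]], claw=0.6)

```text
t: 3.3
position: [432.5, -329.0, 413.7]
ee_rot: [2.551, 1.811, 0.005]
force: [0.1, -0.4, -0.7]
finger_gap: 0.599
grasp_force: 0.0
```

>>> servo_tool(plan=[[-0.066,0.1,0.02,0,0,0.05],[-0.066,0.2,0.02,0,0,0.1],[-0.066,0.3,0.02,0,0,0.15],[-0.066,0.4,0.02,0,0,0.2],[-0.066,0.5,0.02,0,0,0.25],[-0.066,0.6,0.02,0,0,0.3],[-0.066,0.7,0.02,0,0,0.35],[-0.066,0.75,0.02,0,0,0.4]])

```text
t: 4.1
position: [399.4, 48.7, 416.5]
ee_rot: [1.084, 2.946, 0.003]
force: [0.4, -0.1, 0.2]
finger_gap: 0.599
grasp_force: 0.0
```

>>> servo_tool(plan=[[0.1,0.08,-0.05,0,0,0.05],[0.1,0.08,-0.1,0,0,0.09],[0.14,0.08,-0.18,0,0,0.13],[0.14,0.08,-0.2,0,0,0.17],[0.14,0.08,-0.2,0,0,0.19],[0.14,0.08,-0.2,0,0,0.19]])

```text
t: 4.7
position: [470.2, 86.1, 315.7]
ee_rot: [0.181, 3.135, 0.0]
force: [0.0, 0.6, 0.6]
finger_gap: 0.598
grasp_force: 0.0
```

Run:
```python
from h import *
s=observe();im=save('wrist','pics/w1.png');np.savez('w1',p=s['position'],r=s['ee_rot']);print(s['position'],s['ee_rot'],s['joints'],s['joint_vel'].max())
```

```text
[470.20009039  86.0943022  315.67868689] [1.81455791e-01 3.13537173e+00 4.03362077e-04] [ 1.03770571e-01 -8.68760194e-02  1.39931634e+00  1.00038574e-04
  1.82814918e+00 -1.35138167e+00] 0.0693338276681563
```

View pics/w1.png

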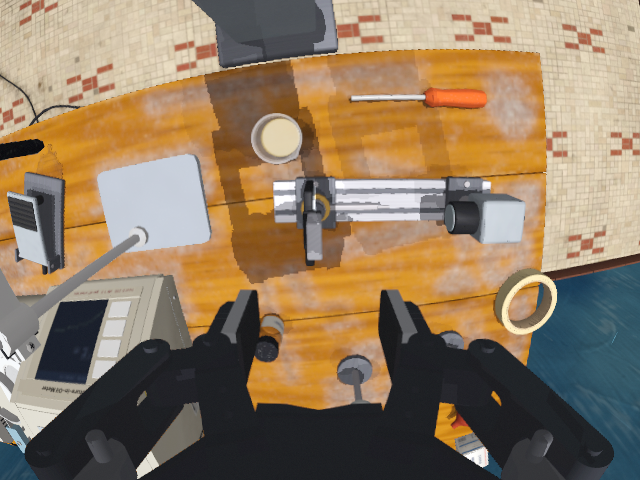

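The wrist view shows the rail from (274,200) to the camera at (490,215), the mirror edge-on at x≈313 with its tab near (314,240), and the treadle up at (38,225). I'll shift 50 mm in y and look again for triangulation.

>>> servo_tool(plan=[[0.0,0.1,0,0,0,0],[0.0,0.1,0,0,0,0],[0.0,0.1,0,0,0,0],[0.0,0.1,0,0,0,0]])

```text
t: 5.15
position: [470.2, 136.1, 315.9]
ee_rot: [0.183, 3.135, 0.0]
force: [0.7, -0.1, 0.0]
finger_gap: 0.599
grasp_force: 0.0
```

Run:
```python
from h import *
s=observe();im=save('wrist','pics/w2.png');np.savez('w2',p=s['position'],r=s['ee_rot']);print(s['position'],s['ee_rot'])
a=cv2.imread('pics/w1.png');b=cv2.imread('pics/w2.png')
def c(im,x,y,w,h):return cv2.resize(im[y:y+h,x:x+w],(400,600),interpolation=cv2.INTER_CUBIC)
cv2.imwrite('pics/c2.png',np.hstack([c(a,275,165,80,120),c(b,225,165,80,120)]))
```

```text
[470.20806562 136.08982319 315.92400237] [1.82807288e-01 3.13500664e+00 1.79013178e-04]
```

View pics/c2.png

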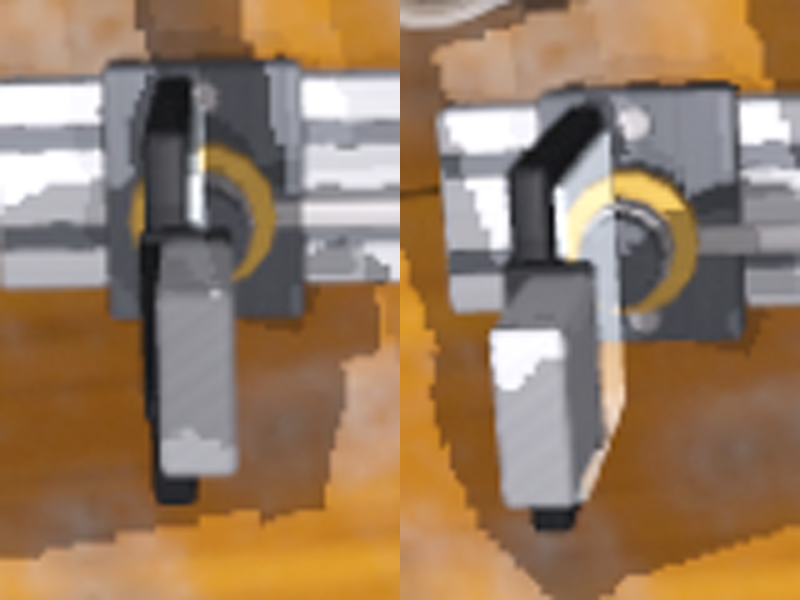

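View pics/w2.png

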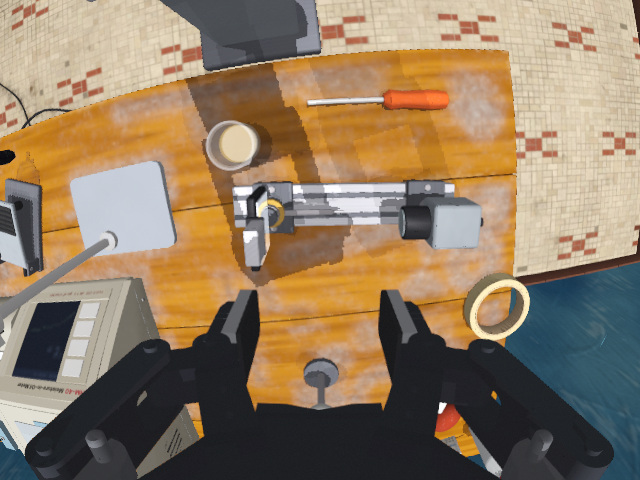

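The top face of the tab is centred at about (314.6,241.4) in view 1 and (251.4,248.6) in view 2.

```bash
cat >> h.py <<'E'
def wray(f,u,v):
    q=np.load(f+'.npz');p=camera_params('wrist');T=np.array(p['tool_from_camera']);R=cv2.Rodrigues(q['r'])[0]
    x,y=u-p['cx'],v-p['cy'];r=np.hypot(x,y);th=r/p['fx'];d=np.array([np.sin(th)*x/r,np.sin(th)*y/r,np.cos(th)])
    return R@T[:3,3]+q['p'],R@T[:3,:3]@d
def wz(f,u,v,z):
    o,d=wray(f,u,v);return o+d*(z-o[2])/d[2]
def tri2(a,b):
    (o,d),(p,e)=a,b
    s=np.linalg.lstsq(np.c_[d,-e],p-o,rcond=None)[0]; x,y=o+d*s[0],p+e*s[1]
    return (x+y)/2,np.linalg.norm(x-y)
E
python3 - <<'E'
from h import *
np.set_printoptions(precision=1,suppress=True)
A=wray('w1',314.6,241.4);B=wray('w2',251.4,248.6);C=ray('top',222.3,275.7)
print('tab',tri2(A,B),tri2(A,C),tri2(B,C),wz('w1',314.6,241.4,171),wz('w2',251.4,248.6,171))
for f,c0,c1 in(('w1',345,435),('w2',305,395)):
    hsv=cv2.cvtColor(cv2.imread(f'pics/{f}.png'),cv2.COLOR_BGR2HSV)
    top=[];bot=[]
    for u in range(c0,c1,3):
        g=np.where(hsv[170:240,u,1]<70)[0]
        if len(g)>10: top.append((u,170+g[0]));bot.append((u,170+g[-1]))
    for e in(top,bot):
        P=np.array([wz(f,u,v+.5*(1 if e is bot else -1),15) for u,v in e]);k=np.polyfit(P[:,1],P[:,0],1);r=P[:,0]-np.polyval(k,P[:,1])
        ok=abs(r)<2*np.median(abs(r))+.5;k=np.polyfit(P[ok,1],P[ok,0],1);print(f,'edge slope',k[0].round(3),'x at y=78,210',np.polyval(k,[78,210]),r.std())
# tab direction from top face
for f,x0,q in(('w1',275,((160,288),(232,290),(237,475),(162,475))),('w2',225,((90,332),(162,332),(173,505),(103,505)))):
    P=[wz(f,x0+u/5,165+v/5,171) for u,v in q];print(np.array(P)[:,:2].tolist())
E
```

```text
tab (array([482.1,  80.2, 172.5]), np.float64(0.2796185190858524)) (array([483.2,  79.1, 166.6]), np.float64(1.9354190258877833)) (array([483.2,  78.6, 167.5]), np.float64(1.4825632555133081)) [482.4  80.1 171. ] [482.7  79.8 171. ]
w1 edge slope 0.096 x at y=78,210 [456.  468.7] 0.10229371743411833
w1 edge slope 0.21 x at y=78,210 [500.1 527.9] 6.301675337309835
w2 edge slope 0.093 x at y=78,210 [455.8 468.1] 0.42829857651944014
w2 edge slope 0.223 x at y=78,210 [500.1 529.5] 6.42090022918844
[[466.83467456607667, 76.11638775328564], [468.4165862544892, 86.98861219797966], [498.41908653134334, 84.37094955603199], [497.06401916635104, 72.64052252669941]]
[[468.02050583822245, 75.56954652354989], [469.3704546231758, 86.93666094279163], [498.00009190728133, 83.88145502262549], [496.78241031898403, 72.48290533595492]]
```

The tab comes out at (482.4, 79.6, 172), agreeing across three views. The rail heading is 84.6° and the ball heading about 6.3°, so the mirror needs about 39° (0.68 rad). Next I align and descend over the tab.

>>> servo_tool(plan=[[0.024,-0.1,0,0,0,0.007],[0.024,-0.113,0,0,0,0.007],[0.024,-0.113,-0.1,0,0,0.007],[0.024,-0.113,-0.18,0,0,0.007],[0.024,-0.113,-0.24,0,0,0.007],[0.024,-0.113,-0.29,0,0,0.007],[0.024,-0.113,-0.314,0,0,0.007],[0.024,-0.113,-0.314,0,0,0.007]])

```text
t: 6.0
position: [481.4, 79.8, 157.1]
ee_rot: [-0.148, -3.135, 0.0]
force: [0.6, 0.1, -0.0]
finger_gap: 0.602
grasp_force: 0.0
```

>>> servo_tool(plan=[[0,0,0,0,0,0],[0,0,0,0,0,0],[0,0,0,0,0,0],[0,0,0,0,0,0],[0,0,0,0,0,0],[0,0,0,0,0,0]], claw=0)

```text
t: 6.6
position: [482.8, 80.8, 160.1]
ee_rot: [0.145, 3.135, 0.002]
force: [0.0, 3.9, 6.5]
finger_gap: 0.126
grasp_force: 59.6
```

The tab is gripped (gap 10.7 mm, 60 N). Now I turn it clockwise.

>>> servo_tool(plan=[[0,0,0,0,0,-0.03],[0,0,0,0,0,-0.06],[0,0,0,0,0,-0.09],[0,0,0,0,0,-0.12],[0,0,0,0,0,-0.15],[0,0,0,0,0,-0.18],[0,0,0,0,0,-0.21],[0,0,0,0,0,-0.218]])

```text
t: 7.4
position: [482.8, 80.8, 160.1]
ee_rot: [1.194, 2.903, 0.003]
force: [-0.8, 3.1, 8.3]
finger_gap: 0.132
grasp_force: 59.6
```

>>> servo_tool(plan=[[0,0,0,0,0,0],[0,0,0,0,0,0],[0,0,0,0,0,0],[0,0,0,0,0,0]])

```text
t: 7.8
position: [482.8, 80.8, 160.1]
ee_rot: [1.189, 2.905, 0.003]
force: [-1.0, 2.7, 6.7]
finger_gap: 0.125
grasp_force: 59.6
```

Run:
```python
from h import *
s=observe();save('wrist','pics/w3.png');np.savez('w3',p=s['position'],r=s['ee_rot']);save('top','pics/t3.png');save('scene','pics/s3.png')
R=cv2.Rodrigues(s['ee_rot'])[0];print(s['position'],np.degrees(np.arctan2(-R[1,1],-R[0,1])),np.degrees(np.arctan2(R[1,1],R[0,1])))
t=cv2.imread('pics/t3.png');w=cv2.imread('pics/w3.png');z=cv2.imread('pics/s3.png')
def c(im,x,y,w,h):return cv2.resize(im[y:y+h,x:x+w],(400,300),interpolation=cv2.INTER_CUBIC)
cv2.imwrite('pics/c3.png',np.vstack([np.hstack([c(t,200,240,80,60),c(t,350,250,80,60)]),np.hstack([cv2.resize(w,(400,300)),c(z,220,170,120,90)])]))
```

```text
[482.82397199  80.80988946 160.07386451] -134.52306256217415 45.47693743782584
```

View pics/c3.png

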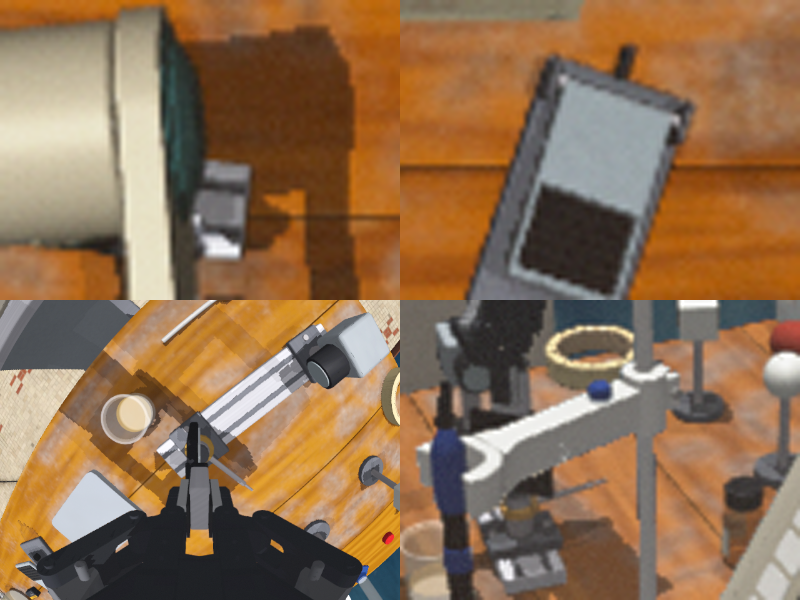

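The treadle is up, the mirror has turned, and the pointer shows in both the wrist and scene views. I'll zoom in to measure its direction.

Run:
```python
from h import *
w=cv2.imread('pics/w3.png');z=cv2.imread('pics/s3.png')
cv2.imwrite('pics/c4.png',np.hstack([cv2.resize(w[230:320,320:420],(400,360),interpolation=cv2.INTER_CUBIC),cv2.resize(z[205:250,240:290],(400,360),interpolation=cv2.INTER_CUBIC)]))
p=camera_params('wrist');T=np.array(p['tool_from_camera']);q=np.load('w3.npz');R=cv2.Rodrigues(q['r'])[0]
for P in((738.4,107.6,0),(738.4,107.6,97),(561.9,87.8,49),(482.5,79.5,49)):
    c=T[:3,:3].T@(R.T@(np.array(P)-q['p'])-T[:3,3]);th=np.arctan2(np.hypot(*c[:2]),c[2]);print(P,c[:2]/np.hypot(*c[:2])*th*p['fx']+[p['cx'],p['cy']],proj('scene',P))
```

```text
(738.4, 107.6, 0) [504.39294905 369.31421517] [[334.94507437 221.20794827]]
(738.4, 107.6, 97) [544.89592328 430.34048609] [[335.93193525 192.40727446]]
(561.9, 87.8, 49) [401.65467343 303.69604449] [[281.98410476 223.20118476]]
(482.5, 79.5, 49) [318.17541338 238.05566391] [[255.73418037 231.05792557]]
```

View pics/c4.png

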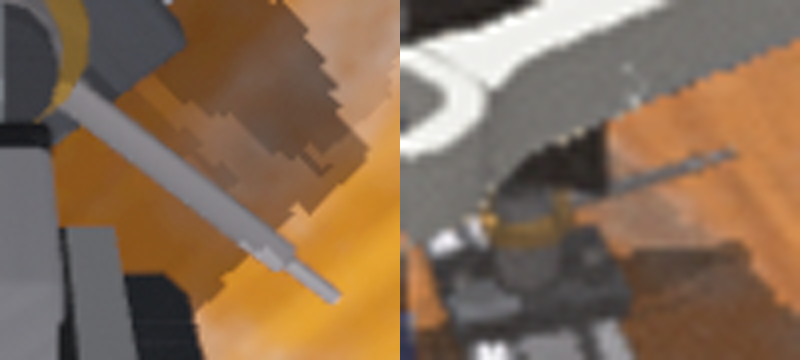

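Run:
```python
from h import *
np.set_printoptions(precision=1,suppress=True)
tip,e=tri2(wray('w3',404,304.5),ray('scene',281.9,224));tz=wz('w3',404,304.5,49);bz=wz('w3',338.7,255,49)
print(tip,e,tz,bz,np.degrees(np.arctan2(*(tz-bz)[1::-1])))
for x in(tip,tz):print(np.degrees(np.arctan2(x[1]-79.7,x[0]-482.4)))
# ball foot centre from w3, grey disc
w=cv2.imread('pics/w3.png');h=cv2.cvtColor(w,cv2.COLOR_BGR2HSV);m=(h[340:400,480:540,1]<70).astype(np.uint8)
k,l,st,ce=cv2.connectedComponentsWithStats(m);print(st[1:],ce[1:]+[480,340])
for u,v in ((216,177),):
  b=tri2(ray('top',u,v),ray('scene',335.6,192.4))[0];print('ball ang',np.degrees(np.arctan2(b[1]-79.7,b[0]-482.4)))
o=observe();print(o['t'],o['grasp_force'])
```

```text
[563.1  88.4  46.9] 3.1114872932026594 [563.7  88.6  49. ] [501.1  81.   49. ] 6.935337568839387
6.135504998512923
6.25615472696286
[[   0    1   60   59 2277]
 [  51   39    1    1    1]] [[506.4 377. ]
 [531.  379. ]]
ball ang 6.27314195435047
7.95 59.56606149673462
```

The pointer heads 6.2–6.9° and the ball lies at 6.3°, well inside the ±3.1° tolerance. The treadle is up and the grip is firm, so I'm handing in.

```bash
python3 -c "
from h import *
print(job.hand_in())"
```

```text
the job is handed in; nothing more can be done
None
```

I pressed the treadle to its stop and let it come back up, then turned the mirror about 39° so the pointer lines up with the ball post to within about 1°. I handed the job in with the tab still gripped; the hand-in returned no verdict.

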